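# Stack the paint and polish tins after finishing

### The job

Clear the finishing bench by stacking the tins: the three tall paint tins in one stack in the middle of the square steel tray, and the two flat polish tins in another in the middle of the round wooden board. In each stack the largest tin is at the bottom and the smaller ones follow in order of size, each upright and centred on the lid below. Set the tins down without dropping them or tipping them over, and leave the brush pot, spray can and glue bottle where they stand.

Things in the scene. Friction and masses are not known exactly. Their poses are not given: they have to be found in the camera images.
- paint_large: the largest paint tin: tall round paint tin, bare steel with a paper label round its wall and a flat lid with a groove near its edge; 68 mm in diameter, 66 mm high in all, loose, standing upright on the table; origin at the centre of its underside, z up along its axis. Its lid is flat enough to stand another tin on anywhere; under 0.5 kg.
- paint_medium: the middle-sized paint tin: tall round paint tin, bare steel with a paper label round its wall and a flat lid with a groove near its edge; 51 mm in diameter, 52 mm high in all, loose, standing upright on the table; origin at the centre of its underside, z up along its axis. Its lid is flat enough to stand another tin on anywhere; under 0.5 kg.
- paint_small: the smallest paint tin: tall round paint tin, bare steel with a paper label round its wall and a flat lid with a groove near its edge; 35 mm in diameter, 40 mm high in all, loose, standing upright on the table; origin at the centre of its underside, z up along its axis. Its lid is flat enough to stand another tin on anywhere; under 0.5 kg.
- polish_large: the larger polish tin: flat round polish tin, low, bare steel, no label, flat lid with a shallow groove; 66 mm in diameter, 28 mm high in all, loose, standing upright on the table; origin at the centre of its underside, z up along its axis. Its lid is flat enough to stand another tin on anywhere; under 0.5 kg.
- polish_small: the smaller polish tin: flat round polish tin, low, bare steel, no label, flat lid with a shallow groove; 45 mm in diameter, 24 mm high in all, loose, standing upright on the table; origin at the centre of its underside, z up along its axis. Its lid is flat enough to stand another tin on anywhere; under 0.5 kg.
- square_tray: square steel tray, 124 x 124 mm, fixed to the table, with a lip 8 mm high and 2 mm thick round its edge; origin at the centre of its underside, x and y along its sides; the flat floor that things stand on is 3 mm above the origin. For the paint tins.
- round_board: round brown wooden board, 120 mm in diameter, 12 mm thick, flat without a lip, fixed to the table; origin at the centre of its underside, the top is 12 mm above it. For the polish tins.
- brush_pot: bystander: open steel tin holding brushes, 72 mm in diameter, about 180 mm high with the brushes, stands loose near the work; origin at the centre of its underside. Leave alone.
- spray_can: bystander: slim spray can, 52 mm in diameter, 150 mm high, stands loose; origin at the centre of its underside. Leave alone.
- glue_bottle: bystander: white glue bottle with a pointed nozzle, 48 mm in diameter, 128 mm high, stands loose; origin at the centre of its underside. Leave alone.

How it is judged:
At the end, for the whole second after the job is handed in: Largest paint tin on the square tray, larger polish tin on the round board, within 15 mm of its middle; each smaller tin on the lid of the next larger of its kind, within 10 mm of its centre (height within 5 mm); all upright within 0.1 rad and at rest (horizontal distance between paint_large and square_tray below 0.015 m and z of paint_large in the frame of square_tray between -0.002 and 0.008 m and angle between each of paint_large, paint_medium, paint_small, polish_large, polish_small's own z axis and vertical below 0.1 rad and linear speed of each of paint_large, paint_medium, paint_small, polish_large, polish_small below 0.02 m/s and angular speed of each of paint_large, paint_medium, paint_small, polish_large, polish_small below 0.2 rad/s and horizontal distance between paint_medium and paint_large below 0.01 m and z of paint_medium in the frame of paint_large between 0.061 and 0.071 m and horizontal distance between paint_small and paint_medium below 0.01 m and z of paint_small in the frame of paint_medium between 0.047 and 0.057 m and horizontal distance between polish_large and round_board below 0.015 m and z of polish_large in the frame of round_board between 0.007 and 0.017 m and horizontal distance between polish_small and polish_large below 0.01 m and z of polish_small in the frame of polish_large between 0.023 and 0.033 m); the robot touches nothing.
It fails at once if a tin tips over (leans more than 0.6 rad) (angle between any of paint_large, paint_medium, paint_small, polish_large, polish_small's own z axis and vertical above 0.6 rad).
It fails at once if a tin is dropped or knocked flying (faster than 0.8 m/s without the fingers holding it: a fall of over about 30 mm) ((linear speed of paint_large above 0.8 m/s and contact force between the fingers and paint_large below 0.1 N) or (linear speed of paint_medium above 0.8 m/s and contact force between the fingers and paint_medium below 0.1 N) or (linear speed of paint_small above 0.8 m/s and contact force between the fingers and paint_small below 0.1 N) or (linear speed of polish_large above 0.8 m/s and contact force between the fingers and polish_large below 0.1 N) or (linear speed of polish_small above 0.8 m/s and contact force between the fingers and polish_small below 0.1 N)).
It fails at once if the brush pot, spray can or glue bottle is shifted by more than 20 mm (distance of any of brush_pot, spray_can, glue_bottle from where it was at the start of the episode above 0.02 m).
It also fails if it takes over 128 s, if anything falls off the work surface, if the arm or the gripper's body presses on something with over 40 N, if the wrist force passes 120 N, or if a joint passes its speed limit or range.

### The arm

A 7-joint arm with a two-finger parallel gripper is mounted at the origin on the work surface. World frame = base frame: x ahead of the robot, y to its left, z up, the work surface at z = 0. Lengths are in m, angles in rad, forces in N, time in s.
With the tool pointing down it reaches from about 0.4 to 0.75 m from the base axis. Payload 19.5 kg.
Tool frame: the origin (TCP) lies between the finger pads; the fingertips stand 11 mm ahead of it and the grasp point (between the pads) lies 8 mm behind it; z points along the fingers, y is the line along which they close (so a half turn about z gives the same grasp; the last joint's range is limited). The gripper opens to 85 mm and grips with 20 to 120 N. Pads are 22 mm wide; open, the fingers measure 114 mm over their backs; the gripper's body (76 mm by 85 mm) begins 54 mm behind the grasp point. The pads swing forward as they close: fully open they stand 13 mm farther back than shut.
Start: joints at [-1.2, 0.707, -0.028, 1.485, 0.022, 0.951, -0.075], TCP at [0.231, 0.527, 0.222] pointing down, gripper open.
Joint ranges: [-2.71, 2.71], [-0.32, 2.16], [-1.57, 1.52], [0, 2.45], [-1.46, 4.6], [0, 2.02], [-2.83, 2.83]. Speed limits (rad/s): [1.89, 1.89, 2.57, 2.57, 3.01, 3.01, 3.01].

### API

Orientations are given as a unit quaternion [w, x, y, z].
In Python, from rig import read_state, eyes, manip gives the robot as it stands. The module is installed in compiled form; this text tells all that it offers.
- The arm moves only by the shell command python3 -m crank 'ROWS' [FORCE]. ROWS is text: rows parted by semicolons, each of 7 numbers parted by spaces: the turn, a rotation vector about the tool's x, y, z in units of 6 degrees (1.0 is 6 degrees), then the shift along the tool's x, y, z in cm, then the finger opening in cm, from 0 to 8.54. In form: rx ry rz tx ty tz claw; .... A call has 1 to 12 rows; each row is the pose to reach, as a shift and turn from the pose commanded when the call began, along the tool's axes at that moment; what a row does not reach only later rows make up. A row lasts 1/8 s, in which the tool goes at most 62.5 mm and 10.7 degrees, less where a joint would pass 70% of its speed; a pose out of reach is approached as far as the arm can. A call with a gripper value outside its range is refused whole. The fingers move at their own pace and stop on an object; FORCE is the grip in N (left out, the last holds). Time passes only in rows, so rows that repeat a pose let the fingers close. It gives the time, the measured TCP pose, the force, the opening and the grip force at its end, in the units of the state.
- read_state(): the state, without advancing time (a new reading comes with each control period).
- eyes.grab_frame(name): name is "scene" or "top" or "wrist"; returns a dict with "image" (400x640x3 uint8, blue, green, red), "fx", "fy", "cx", "cy" (pixels), "xyz" and "orientation" of the camera in the world. Camera axes: x right, y up, looking along -z (the intrinsics and any distortion apply to the point x, -y, -z); pixel columns grow to the right and rows downward; lengths in m; the calibration is good to about 2 mm. A picture is of the moment at which its call begins. There is no depth.
- manip.job_done(): hands the job in; it is judged then, once.
The state is a dict: "time_s": time; "qpos": joint angles; "dq": joint speeds; "tau": joint torques, N m; "ee_pos": TCP position; "ee_rot": TCP orientation; "wrist_force": force on the tool from outside, world axes, zero at the start; "moment": the same for the moment, N m; "finger_gap": finger opening in m; "grasp_force": force on a finger pad.
Only numpy, scipy, OpenCV 4.12 (cv2) and the standard library are available. Lean on these libraries where they do the work, as an engineer would, in place of code of your own. Each camera call takes 0.05 s, during which the arm holds its last target. There are 200 camera calls.

## Working session

There is one attempt and no reset: what is moved stays moved. The work goes in short steps, Python scripts to look and compute and a shell command to move; the robot and the scene stay as the last step left them, time stands still between calls to the robot, and variables do not carry over. Pictures are saved under pics/ and viewed, at most 16 in all, crops included, and the job is handed in when it is done.

```bash
mkdir -p pics; python3 - <<'E'
from rig import read_state, eyes
import cv2
s=read_state(); print(s)
for n in("top","scene"):
    f=eyes.grab_frame(n); cv2.imwrite(f"pics/{n}0.png",f["image"]); print({k:v for k,v in f.items() if k!="image"})
E
```

```text
{'time_s': 0.0, 'qpos': array([-1.19972137,  0.7071107 , -0.02762051,  1.48498654,  0.0220145 ,
        0.95090802, -0.07549498]), 'dq': array([ 0.00238688, -0.00049828,  0.00095125,  0.00051903,  0.00068271,
       -0.0010317 , -0.00014401]), 'tau': array([ 1.31187917e-03, -8.83221817e+01,  1.23532042e+00, -2.36174798e+01,
        1.69826701e-02,  6.56621487e-03, -1.20781661e-05]), 'ee_pos': array([0.23055621, 0.52645434, 0.22112595]), 'ee_rot': array([-9.13046436e-05,  2.04917524e-01,  9.78779087e-01, -5.47279219e-04]), 'wrist_force': array([-1.08953505, -0.03659896, -0.20333103]), 'moment': array([ 0.00283555, -0.01805675,  0.04619678]), 'grasp_force': 0.0, 'finger_gap': 0.08551613496378847}
{'fx': 447.8611772199239, 'fy': 447.8611772199239, 'cx': 321.4092348129347, 'cy': 202.44337641290159, 'xyz': array([0.35282359, 0.01762119, 1.23184735]), 'orientation': array([ 0.70814975,  0.04978705, -0.0581757 , -0.70189798])}
{'fx': 472.15134343935307, 'fy': 472.15134343935307, 'cx': 317.27389710498073, 'cy': 194.80590486218782, 'xyz': array([ 1.39877994, -0.04815119,  0.73843316]), 'orientation': array([0.65053855, 0.31005801, 0.28916777, 0.63011557])}
```

View pics/top0.png

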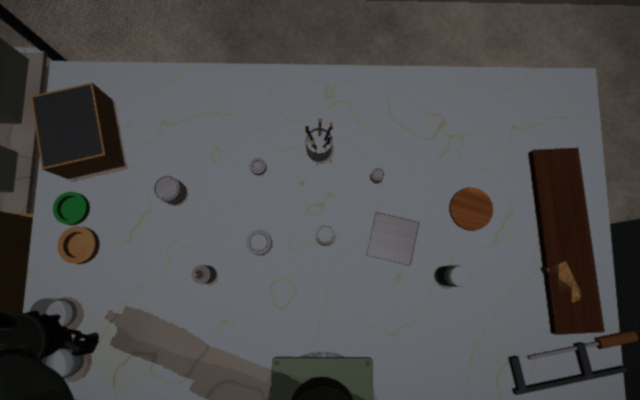

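View pics/scene0.png

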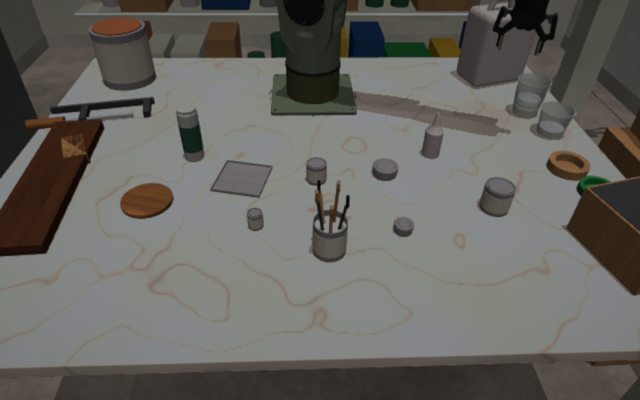

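```bash
cat > h.py <<'E'
import numpy as np, cv2
from scipy.spatial.transform import Rotation as R
from rig import read_state, eyes
def rot(q): return R.from_quat(np.r_[q[1:],q[0]]).as_matrix()
def proj(f,P):
    c=(np.atleast_2d(P)-f["xyz"])@rot(f["orientation"])
    return np.c_[f["cx"]+f["fx"]*c[:,0]/-c[:,2], f["cy"]+f["fy"]*c[:,1]/c[:,2]]
def unproj(f,uv,z):
    d=rot(f["orientation"])@np.array([(uv[0]-f["cx"])/f["fx"],-(uv[1]-f["cy"])/f["fy"],-1])
    return f["xyz"]+d*(z-f["xyz"][2])/d[2]
T=np.linspace(0,2*np.pi,90,endpoint=False)
def ring(x,y,r,z): return np.c_[x+r*np.cos(T),y+r*np.sin(T),0*T+z]
def grad(f):
    g=cv2.GaussianBlur(f["image"],(0,0),.8).astype(np.float32)
    m=0
    for c in range(3): m=np.maximum(m,np.hypot(cv2.Sobel(g[...,c],-1,1,0),cv2.Sobel(g[...,c],-1,0,1)))
    return np.minimum(m,120)
def outline(f,x,y,r,z0,z1):
    p=np.r_[proj(f,ring(x,y,r,z0)),proj(f,ring(x,y,r,z1))].astype(np.float32)
    h=cv2.convexHull(p)[:,0]; h2=np.roll(h,-1,0)
    n=200; L=np.r_[0,np.cumsum(np.hypot(*(h2-h).T))]; c=np.r_[h,h[:1]]; s=np.linspace(0,L[-1],n)
    return np.c_[np.interp(s,L,c[:,0]),np.interp(s,L,c[:,1])]
def fit(f,g,x0,y0,r,z0,z1,span=.012):
    from scipy.ndimage import map_coordinates
    best=(-1,)
    for st,sp in((.0015,span),(.0004,.002)):
        cx,cy=(x0,y0) if best[0]<0 else best[1:]
        best=(-1,)
        for dx in np.arange(-sp,sp+1e-9,st):
            for dy in np.arange(-sp,sp+1e-9,st):
                o=outline(f,cx+dx,cy+dy,r,z0,z1); v=map_coordinates(g,[o[:,1],o[:,0]],order=1).mean()
                if v>best[0]: best=(v,cx+dx,cy+dy)
    return best
E
cat > m.py <<'E'
from h import *
O=dict(paint_large=((168,189),.034,0,.066),paint_medium=((325,235),.0255,0,.052),paint_small=((377,175),.0175,0,.04),
polish_large=((259,242),.033,0,.028),polish_small=((258,166),.0225,0,.024),board=((471,209),.06,0,.012),
brush=((319,150),.036,0,.09),spray=((448,276),.026,0,.15),glue=((203,274),.024,0,.08))
F={n:eyes.grab_frame(n) for n in("top","scene")}; G={n:grad(F[n]) for n in F}
V={n:cv2.convertScaleAbs(cv2.resize(F[n]["image"],None,fx=3,fy=3,interpolation=2),alpha=1.6) for n in F}
for k,(uv,r,a,b) in O.items():
    p=unproj(F["top"],uv,b if k not in("spray",) else .08); out=[]
    for n in F:
        v=fit(F[n],G[n],p[0],p[1],r,a,b); out+=[n,*np.round(v,4)]
        cv2.polylines(V[n],[np.int32(outline(F[n],v[1],v[2],r,a,b)*3+1)],True,(0,0,255),1)
    print(k,*out)
print([unproj(F["top"],uv,.008).round(4) for uv in((376,212),(419,220),(411,265),(367,256))])
cv2.imwrite("pics/t1.png",cv2.resize(V["top"][360:900,420:1560],(800,379)))
cv2.imwrite("pics/s1.png",cv2.resize(V["scene"][270:800,300:1600],(800,326)))
E
python3 m.py
```

```text
paint_large top 96.9976 0.5673 0.4135 scene 118.3624 0.5696 0.4146
paint_medium top 57.1144 0.4472 -0.0069 scene 119.0139 0.4528 -0.0043
paint_small top 93.6099 0.6166 -0.1485 scene 119.509 0.6196 -0.1474
polish_large top 61.0885 0.4284 0.1704 scene 109.8043 0.434 0.1723
polish_small top 83.3203 0.6393 0.1812 scene 107.1419 0.6438 0.1827
board top 119.9832 0.5287 -0.4102 scene 119.9767 0.5317 -0.4086
brush top 75.2613 0.6821 0.0112 scene 86.0427 0.6821 0.0156
spray top 74.6391 0.345 -0.3275 scene 98.4834 0.3473 -0.3272
glue top 97.7036 0.3433 0.3082 scene 103.5083 0.3467 0.3113
[array([ 0.5162, -0.1471,  0.008 ]), array([ 0.4951, -0.2656,  0.008 ]), array([ 0.3721, -0.2407,  0.008 ]), array([ 0.3953, -0.1213,  0.008 ])]
```

View pics/t1.png

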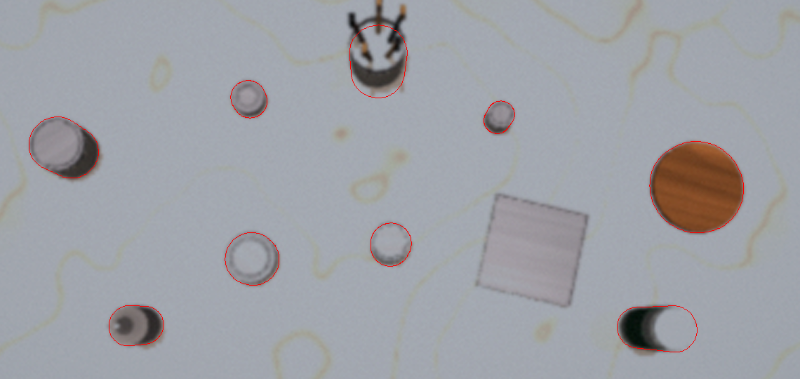

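View pics/s1.png

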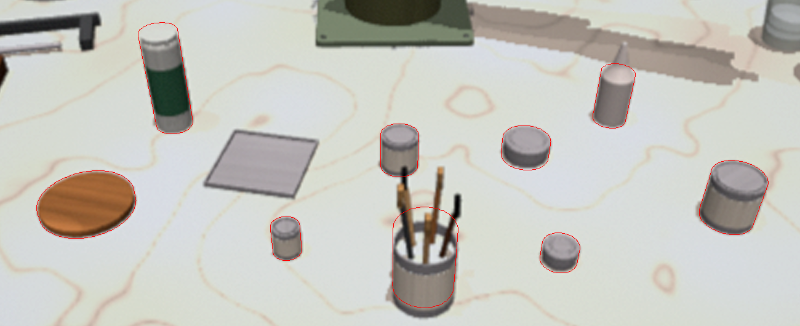

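```bash
cat > d.py <<'E'
import sys; from h import *
x,y,z=map(float,sys.argv[1:4]); az=np.radians(float(sys.argv[4]) if len(sys.argv)>4 else 0)
s=read_state(); M=rot(s["ee_rot"])
t=M.T@(np.array([x,y,z])-s["ee_pos"])*100
c,n=np.cos(az),np.sin(az); D=np.array([[-n,c,0],[c,n,0],[0,0,-1.]])
r=np.degrees(R.from_matrix(M.T@D).as_rotvec())/6
print("row",r.round(2),t.round(2),"pos",s["ee_pos"].round(4),"gap",s["finger_gap"].round(4),"grip",s["grasp_force"],"F",s["wrist_force"].round(1),"t",s["time_s"])
E
python3 d.py .5685 .414 .2 0
```

```text
Traceback (most recent call last):
  File "d.py", line 7, in <module>
    print("row",r.round(2),t.round(2),"pos",s["ee_pos"].round(4),"gap",s["finger_gap"].round(4),"grip",s["grasp_force"],"F",s["wrist_force"].round(1),"t",s["time_s"])
                                                                       ^^^^^^^^^^^^^^^^^^^^^
AttributeError: 'float' object has no attribute 'round'
```

```bash
python3 -m crank '0 0 2 -6 0.5 0.3 8.5; 0 0 4 -12 1 0.6 8.5; 0 0 6 -18 1.6 1 8.5; 0 0 8 -24 2.2 1.4 8.5; 0 0 10 -30 2.8 1.8 8.5; 0 0 11 -35.5 3.2 2 8.5; 0 0 11 -35.5 3.2 2 8.5; 0 0 11 -35.5 3.2 2 8.5; 0 0 11 -35.5 3.2 2 8.5'; python3 d.py .5685 .414 .15; python3 - <<'E'
from h import *
f=eyes.grab_frame("wrist"); cv2.imwrite("pics/w1.png",f["image"]); print({k:v for k,v in f.items() if k!="image"}, proj(f,[[.5685,.414,.066],[.5685,.414,0]]))
E
```

```text
time_s: 1.32
ee_pos: [0.5678, 0.4145, 0.2019]
ee_rot: [-0.0, 0.704, 0.71, 0.0]
wrist_force: [0.5, -0.2, -0.2]
finger_gap: 0.0849
grasp_force: 0.0
{'fx': 329.1961714486583, 'fy': 329.1961714486583, 'cx': 323.40379747599525, 'cy': 194.1214488993535, 'xyz': array([0.5686624 , 0.49855487, 0.35469459]), 'orientation': array([ 9.86438724e-01, -1.64059909e-01, -8.70494034e-04,  4.71521126e-03])} [[322.28399597 179.39215746]
 [322.46646389 162.55112157]]Traceback (most recent call last):
  File "d.py", line 7, in <module>
    print("row",r.round(2),t.round(2),"pos",s["ee_pos"].round(4),"gap",s["finger_gap"].round(4),"grip",s["grasp_force"],"F",s["wrist_force"].round(1),"t",s["time_s"])
                                                                       ^^^^^^^^^^^^^^^^^^^^^
AttributeError: 'float' object has no attribute 'round'
```

View pics/w1.png

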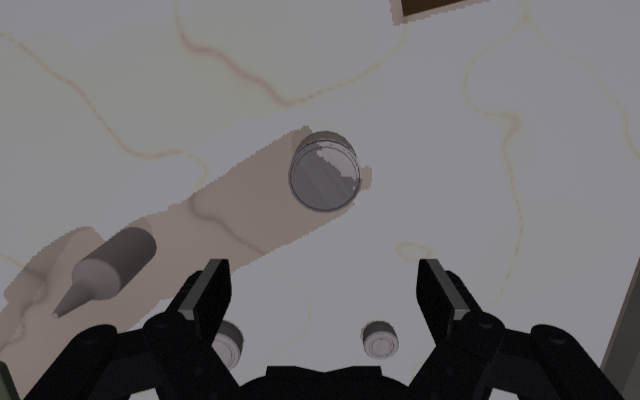

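The lid centre is at (325,179), about 2 mm in +x from the prediction at (322,179), so the estimates hold. I'll descend and grip.

```bash
sed -i 's/s\["finger_gap"\].round(4)/round(s["finger_gap"],4)/' d.py
python3 -m crank '0 0 0 0 0.1 4 8.5; 0 0 0 0 0.1 8 8.5; 0 0 0 0 0.1 11 8.5; 0 0 0 0 0.1 14 8.5; 0 0 0 0 0.1 16.3 8.5; 0 0 0 0 0.1 16.3 8.5; 0 0 0 0 0.1 16.3 6; 0 0 0 0 0.1 16.3 6; 0 0 0 0 0.1 16.3 6; 0 0 0 0 0.1 16.3 6; 0 0 0 0 0.1 16.3 6; 0 0 0 0 0.1 16.3 6' 40; python3 d.py .446 -.193 .2 0
```

```text
time_s: 2.88
ee_pos: [0.5701, 0.4142, 0.0404]
ee_rot: [0.0, 0.705, 0.709, 0.001]
wrist_force: [-2.1, 0.1, 7.6]
finger_gap: 0.0664
grasp_force: 44.9
row [ 0.01 -0.01  0.06] [-60.62 -12.78 -16.07] pos [0.5701 0.4142 0.0404] gap 0.0664 grip 44.88168776035309 F [-2.1  0.1  7.6] t 2.875
```

```bash

python3 -m crank '0 0 0 0 0 -3 6; 0 0 0 0 0 -7 6; 0 0 0 -2 -0.4 -12 6; 0 0 0 -7 -1.5 -15 6; 0 0 0 -13 -2.8 -15 6; 0 0 0 -19 -4 -15 6; 0 0 0 -25 -5.2 -15 6; 0 0 0 -31 -6.5 -15 6; 0 0 0 -37 -7.8 -15 6; 0 0 0 -43 -9 -15 6; 0 0 0 -49 -10.3 -15 6; 0 0 0 -54 -11.5 -15 6' 40; python3 d.py .446 -.193 .15 0
```

```text
time_s: 4.38
ee_pos: [0.4574, -0.1294, 0.1895]
ee_rot: [0.001, 0.705, 0.709, 0.0]
wrist_force: [1.1, 0.7, -3.4]
finger_gap: 0.0666
grasp_force: 47.3
row [0.01 0.01 0.05] [-6.35 -1.18  3.95] pos [ 0.4574 -0.1294  0.1895] gap 0.0666 grip 47.27387309074402 F [ 1.1  0.7 -3.4] t 4.375
```

```bash

python3 -m crank '0 0 0 -4 -0.8 1 6; 0 0 0 -6.4 -1.2 3 6; 0 0 0 -6.4 -1.2 6 6;  0 0 0 -6.4 -1.2 8 6;  0 0 0 -6.4 -1.2 8 6; 0 0 0 -6.4 -1.2 8 6' 40; python3 d.py .446 -.193 .0438 0
python3 - <<'E'
from h import *
a=[]
for n in("wrist","scene","top"):
    f=eyes.grab_frame(n)
    u=proj(f,[[.446,-.193,.05]])[0].astype(int)
    if n=="wrist": a.append(cv2.resize(f["image"],(480,300)))
    else:
        c=cv2.getRectSubPix(f["image"],(110,100),(float(u[0]),float(u[1]))); a.append(cv2.convertScaleAbs(cv2.resize(c,(330,300),interpolation=2),alpha=1.5))
cv2.imwrite("pics/p1.png",np.vstack([np.hstack(a[1:]),cv2.copyMakeBorder(a[0],0,0,0,180,0)]))
E
```

```text
time_s: 5.12
ee_pos: [0.4468, -0.1913, 0.1097]
ee_rot: [0.001, 0.705, 0.709, 0.0]
wrist_force: [-0.1, 0.5, -3.4]
finger_gap: 0.0659
grasp_force: 47.1
row [0.01 0.01 0.06] [-0.16 -0.09  6.59] pos [ 0.4468 -0.1913  0.1097] gap 0.0659 grip 47.1216881275177 F [-0.1  0.5 -3.4] t 5.125
```

View pics/p1.png

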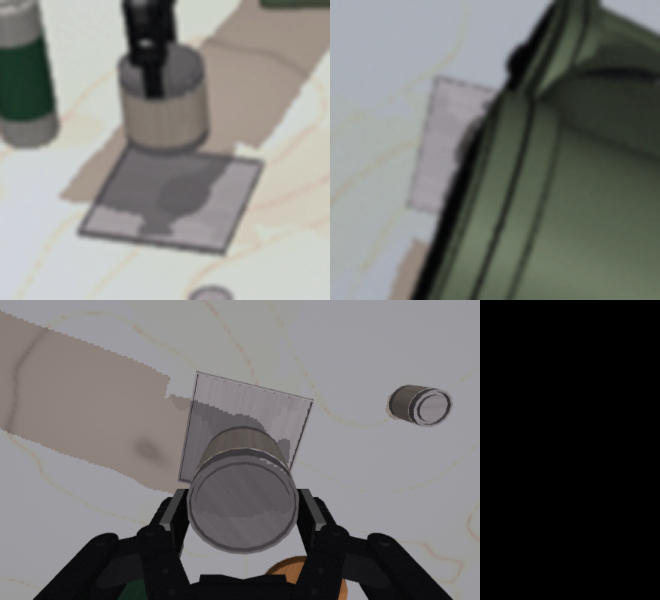

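```bash

python3 -m crank '0 0 0 -0.1 0 3 6; 0 0 0 -0.1 0 5 6; 0 0 0 -0.1 -0.1 6 6; 0 0 0 -0.1 -0.1 6.4 6; 0 0 0 -0.1 -0.1 6.6 6; 0 0 0 -0.1 -0.1 6.6 6' 40; python3 d.py .446 -.193 .0438 0
```

```text
time_s: 6.02
ee_pos: [0.4455, -0.1924, 0.0434]
ee_rot: [0.0, 0.705, 0.709, 0.0]
wrist_force: [-2.4, 0.4, 2.0]
finger_gap: 0.0659
grasp_force: 47.7
row [0.01 0.   0.06] [-0.06  0.04 -0.04] pos [ 0.4455 -0.1924  0.0434] gap 0.0659 grip 47.724063992500305 F [-2.4  0.4  2. ] t 6.025
```

```bash

python3 -m crank '0 0 0 0 0 0 7; 0 0 0 0 0 0 7.8; 0 0 0 0 0 0 8.5; 0 0 0 0 0 0 8.5; 0 0 0 0 0 -1 8.5; 0 0 0 0 0 -4 8.5; 0 0 0 0 0 -9 8.5; 0 0 0 4 0 -14 8.5; 0 0 0 9 0.2 -15.5 8.5; 0 0 0 14 0.4 -15.5 8.5; 0 0 0 18.7 0.5 -15.5 8.5; 0 0 0 18.7 0.5 -15.5 8.5' 40; python3 d.py .450 -.0055 .04 0
python3 - <<'E'
from h import *
f=eyes.grab_frame("wrist"); a=f["image"]; cv2.imwrite("pics/w2.png",a)
g=grad(f); print("wrist med",fit(f,g,.45,-.0055,.0255,.0,.052))
F=eyes.grab_frame("scene");g=grad(F);print("scene pl",fit(F,g,.446,-.193,.034,.003,.069))
F=eyes.grab_frame("top");g=grad(F);print("top pl",fit(F,g,.446,-.193,.034,.003,.069))
E
```

```text
time_s: 7.52
ee_pos: [0.4491, -0.002, 0.1982]
ee_rot: [-0.0, 0.703, 0.711, 0.0]
wrist_force: [0.2, -1.0, -0.1]
finger_gap: 0.0848
grasp_force: 0.0
row [ 0.   -0.01  0.11] [-0.36  0.08 15.82] pos [ 0.4491 -0.002   0.1982] gap 0.0848 grip 0.0 F [ 0.2 -1.  -0.1] t 7.525
wrist med (np.float32(104.94574), np.float64(0.4534), np.float64(-0.0040000000000000036))
scene pl (np.float32(113.96794), np.float64(0.446), np.float64(-0.19190000000000002))
top pl (np.float32(66.279495), np.float64(0.4434), np.float64(-0.1926))
```

View pics/w2.png

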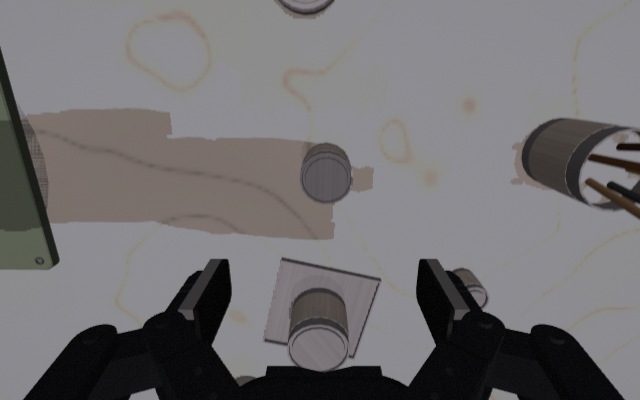

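```bash

python3 -m crank '0 0 0 -0.2 0.3 4 8.5; 0 0 0 -0.2 0.3 8 8.5; 0 0 0 -0.2 0.3 12 8.5; 0 0 0 -0.2 0.3 15 8.5; 0 0 0 -0.2 0.3 16.6 8.5; 0 0 0 -0.2 0.3 16.6 7; 0 0 0 -0.2 0.3 16.6 6; 0 0 0 -0.2 0.3 16.6 5.5; 0 0 0 -0.2 0.3 16.6 4.5; 0 0 0 -0.2 0.3 16.6 4.5; 0 0 0 -0.2 0.3 16.6 4.5; 0 0 0 -0.2 0.3 16.6 4.5' 40; python3 d.py .446 -.193 .16 0
```

```text
time_s: 9.18
ee_pos: [0.4526, -0.0073, 0.0326]
ee_rot: [0.001, 0.705, 0.709, 0.0]
wrist_force: [-0.9, -0.1, 17.6]
finger_gap: 0.0491
grasp_force: 38.2
row [0.01 0.   0.06] [-18.57  -0.75 -12.74] pos [ 0.4526 -0.0073  0.0326] gap 0.0491 grip 38.237308859825134 F [-0.9 -0.1 17.6] t 9.175
```

```bash

python3 -m crank '0 0 0 0 0 -2 4.5; 0 0 0 0 0 -6 4.5; 0 0 0 0 0 -11 4.5; 0 0 0 -3 -0.2 -13 4.5; 0 0 0 -8 -0.4 -13 4.5; 0 0 0 -13 -0.6 -13 4.5; 0 0 0 -17 -0.7 -13 4.5; 0 0 0 -18.8 -0.7 -12 4.5; 0 0 0 -18.8 -0.7 -9.5 4.5; 0 0 0 -18.8 -0.7 -8 4.5;  0 0 0 -18.8 -0.7 -8 4.5' 40; python3 d.py .446 -.1952 .1016 0
python3 - <<'E'
from h import *
a=[]
for n in("wrist","scene"):
    f=eyes.grab_frame(n)
    u=proj(f,[[.446,-.193,.09]])[0]
    if n=="wrist": a.append(cv2.resize(f["image"],(480,300)))
    else:
        c=cv2.getRectSubPix(f["image"],(110,110),(float(u[0]),float(u[1]))); a.append(cv2.convertScaleAbs(cv2.resize(c,(300,300),interpolation=2),alpha=1.5))
        for z0,r,h in((.003,.034,.066),(.085,.0255,.052)): print(fit(f,grad(f),.446,-.193,r,z0,z0+h))
cv2.imwrite("pics/p2.png",np.hstack(a))
E
```

```text
time_s: 10.55
ee_pos: [0.4459, -0.1951, 0.1113]
ee_rot: [-0.001, 0.705, 0.709, -0.0]
wrist_force: [0.5, 0.3, -2.4]
finger_gap: 0.0488
grasp_force: 42.6
row [-0.01 -0.    0.06] [-0.01  0.01  0.97] pos [ 0.4459 -0.1951  0.1113] gap 0.0488 grip 42.55480885505676 F [ 0.5  0.3 -2.4] t 10.55
(np.float32(68.69936), np.float64(0.4464), np.float64(-0.1911))
(np.float32(87.693886), np.float64(0.4434), np.float64(-0.1926))
```

View pics/p2.png

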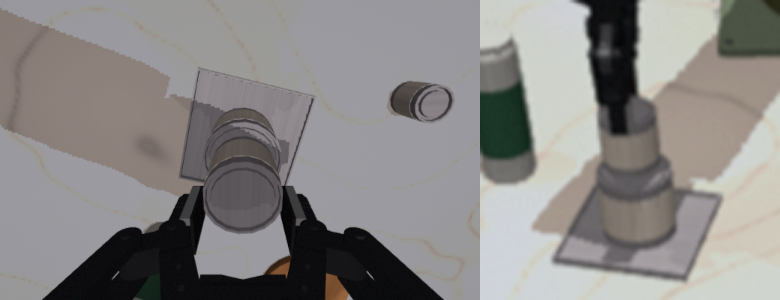

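Medium tin is upright and centred over the large one to within about 2 mm. I'll lower it the last centimetre.

```bash

python3 -m crank '0 0 0 0.1 0 0.5 4.5; 0 0 0 0.1 0 0.8 4.5; 0 0 0 0.1 0 1 4.5; 0 0 0 0.1 0 1 4.5; 0 0 0 0.1 0 1 4.5' 40; python3 d.py .6185 -.148 .2 0
```

```text
time_s: 11.28
ee_pos: [0.4464, -0.1942, 0.1018]
ee_rot: [0.0, 0.705, 0.709, 0.0]
wrist_force: [-1.0, 1.2, 4.3]
finger_gap: 0.0488
grasp_force: 43.2
row [0.   0.   0.06] [ 4.52 17.24 -9.82] pos [ 0.4464 -0.1942  0.1018] gap 0.0488 grip 43.15741002559662 F [-1.   1.2  4.3] t 11.275
```

```bash

python3 -m crank '0 0 0 0 0 0 5.5; 0 0 0 0 0 0 6.2; 0 0 0 0 0 0 7; 0 0 0 0 0 0 7; 0 0 0 0 0 -1 7; 0 0 0 0 0 -4 7; 0 0 0 0 0 -8 7; 0 0 0 1 4 -10 7; 0 0 0 3 9 -10 7; 0 0 0 4.5 14 -10 7; 0 0 0 4.5 17.2 -10 7; 0 0 0 4.5 17.2 -10 7' 40; python3 d.py .6185 -.148 .025 0
python3 - <<'E'
from h import *
f=eyes.grab_frame("wrist"); print("wrist small",fit(f,grad(f),.6185,-.148,.0175,.0,.04))
f=eyes.grab_frame("scene"); print("scene pm",fit(f,grad(f),.446,-.193,.0255,.069,.121))
E
```

```text
time_s: 12.78
ee_pos: [0.6191, -0.1476, 0.2015]
ee_rot: [0.0, 0.705, 0.71, -0.0]
wrist_force: [0.0, -0.5, -0.3]
finger_gap: 0.0697
grasp_force: 0.0
row [0.   0.   0.07] [-0.04 -0.06 17.65] pos [ 0.6191 -0.1476  0.2015] gap 0.0697 grip 0.0 F [ 0.  -0.5 -0.3] t 12.775
wrist small (np.float32(113.15371), np.float64(0.6204), np.float64(-0.1465))
scene pm (np.float32(82.55074), np.float64(0.4382), np.float64(-0.1911))
```

```bash

python3 -m crank '0 0 0 0.05 0 4 7; 0 0 0 0.05 0 8 7; 0 0 0 0.05 0 12 7; 0 0 0 0.05 0 15 7; 0 0 0 0.05 0 17.2 7; 0 0 0 0.05 0 18 6; 0 0 0 0.05 0 18 5; 0 0 0 0.05 0 18 4; 0 0 0 0.05 0 18 3; 0 0 0 0.05 0 18 3; 0 0 0 0.05 0 18 3; 0 0 0 0.05 0 18 3' 30; python3 d.py .446 -.193 .22 0
```

```text
time_s: 14.38
ee_pos: [0.6186, -0.1478, 0.0228]
ee_rot: [0.001, 0.705, 0.709, 0.0]
wrist_force: [-1.1, 0.1, 8.9]
finger_gap: 0.0333
grasp_force: 29.1
row [0.01 0.   0.06] [ -4.42 -17.25 -19.74] pos [ 0.6186 -0.1478  0.0228] gap 0.0333 grip 29.053565561771393 F [-1.1  0.1  8.9] t 14.375
```

```bash

python3 -m crank '0 0 0 0 0 -2 3; 0 0 0 0 0 -7 3; 0 0 0 0 0 -13 3; 0 0 0 -1 -4 -17 3; 0 0 0 -2.5 -9 -18 3; 0 0 0 -4 -14 -18 3; 0 0 0 -4.5 -17.2 -17 3; 0 0 0 -4.5 -17.2 -15 3; 0 0 0 -4.5 -17.2 -13.2 3; 0 0 0 -4.5 -17.2 -13.2 3;  0 0 0 -4.5 -17.2 -13.2 3' 30; python3 d.py .4464 -.1925 .1438 0
python3 - <<'E'
from h import *
a=[]
for n in("wrist","scene"):
    f=eyes.grab_frame(n)
    u=proj(f,[[.446,-.193,.09]])[0]
    if n=="wrist": a.append(f["image"][:,100:540])
    else:
        c=cv2.getRectSubPix(f["image"],(90,110),(float(u[0]),float(u[1]))); a.append(cv2.convertScaleAbs(cv2.resize(c,(327,400),interpolation=2),alpha=1.5))
cv2.imwrite("pics/p3.png",np.hstack(a))
E
```

```text
time_s: 15.75
ee_pos: [0.4467, -0.1938, 0.1548]
ee_rot: [0.001, 0.705, 0.709, 0.0]
wrist_force: [0.1, -0.7, 0.1]
finger_gap: 0.0331
grasp_force: 30.2
row [0.01 0.01 0.06] [ 0.13 -0.03  1.1 ] pos [ 0.4467 -0.1938  0.1548] gap 0.0331 grip 30.176151394844055 F [ 0.1 -0.7  0.1] t 15.75
```

View pics/p3.png

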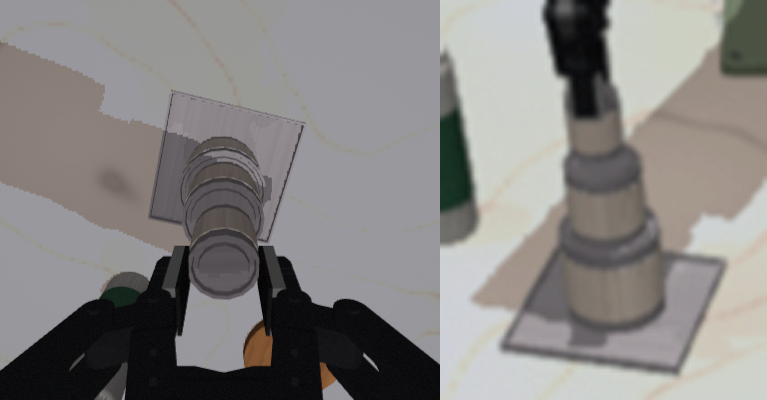

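The three tins line up (columns ~223–225 in the wrist view) and stand upright. I'll lower and release.

```bash

python3 -m crank '0 0 0 0.15 0 0.5 3; 0 0 0 0.15 0 0.9 3; 0 0 0 0.15 0 1.1 3; 0 0 0 0.15 0 1.15 3; 0 0 0 0.15 0 1.15 3' 30; python3 d.py .4325 .1715 .2 0
```

```text
time_s: 16.48
ee_pos: [0.4471, -0.1924, 0.1432]
ee_rot: [0.001, 0.705, 0.709, 0.001]
wrist_force: [-2.9, 3.0, 27.9]
finger_gap: 0.0329
grasp_force: 33.7
row [0.02 0.01 0.06] [36.39 -1.22 -5.72] pos [ 0.4471 -0.1924  0.1432] gap 0.0329 grip 33.708897829055786 F [-2.9  3.  27.9] t 16.475
```

```bash

python3 -m crank '0 0 0 0 0 -0.05 3; 0 0 0 0 0 -0.05 4; 0 0 0 0 0 -0.05 5; 0 0 0 0 0 -0.05 5.5; 0 0 0 0 0 -1 5.5; 0 0 0 0 0 -3 5.5; 0 0 0 0 0 -7 5.5; 0 0 0 0 0 -10 6; 0 0 0 5 0 -11 8.5; 0 0 0 11 0 -11 8.5; 0 0 0 17 0 -11 8.5; 0 0 0 23 -0.5 -9 8.5' 40; python3 -m crank '0 0 0 5 -0.3 2 8.5; 0 0 0 10 -0.6 3 8.5; 0 0 0 13.4 -0.7 3.3 8.5; 0 0 0 13.4 -0.7 3.3 8.5; 0 0 0 13.4 -0.7 3.3 8.5' 40; python3 d.py .4325 .1715 .014 0
python3 - <<'E'
from h import *
f=eyes.grab_frame("wrist"); print("wrist polL",fit(f,grad(f),.4325,.1715,.033,.0,.028))
g=eyes.grab_frame("scene"); c=g["image"][130:230,180:260]
for n in("top","scene"):
    f=eyes.grab_frame(n); q=grad(f)
    for r,z,h in((.034,.003,.066),(.0255,.069,.052),(.0175,.121,.04)): print(n,fit(f,q,.446,-.192,r,z,z+h))
t=cv2.getRectSubPix(f["image"],(80,100),tuple(map(float,proj(f,[[.446,-.193,.08]])[0])))
f=eyes.grab_frame("top"); u=cv2.getRectSubPix(f["image"],(80,100),tuple(map(float,proj(f,[[.446,-.193,.08]])[0])))
cv2.imwrite("pics/p4.png",cv2.convertScaleAbs(cv2.resize(np.hstack([t,u]),(640,400),interpolation=2),alpha=1.5))
E
```

```text
time_s: 17.98
ee_pos: [0.4404, 0.0388, 0.2334]
ee_rot: [0.001, 0.705, 0.709, 0.001]
wrist_force: [1.8, 0.3, -0.8]
finger_gap: 0.085
grasp_force: 0.0
time_s: 18.6
ee_pos: [0.4323, 0.1702, 0.1998]
ee_rot: [0.0, 0.705, 0.709, 0.0]
wrist_force: [0.5, -0.8, -0.8]
finger_gap: 0.0849
grasp_force: 0.0
row [0.   0.   0.05] [1.400e-01 1.000e-02 1.858e+01] pos [0.4323 0.1702 0.1998] gap 0.0849 grip 0.0 F [ 0.5 -0.8 -0.8] t 18.6
wrist polL (np.float32(103.57328), np.float64(0.4333), np.float64(0.17300000000000001))
top (np.float32(71.73764), np.float64(0.4419), np.float64(-0.1912))
top (np.float32(62.288708), np.float64(0.4471), np.float64(-0.17800000000000002))
top (np.float32(61.87783), np.float64(0.44), np.float64(-0.1837))
scene (np.float32(100.26), np.float64(0.44530000000000003), np.float64(-0.192))
scene (np.float32(90.33594), np.float64(0.4347), np.float64(-0.19240000000000002))
scene (np.float32(99.22052), np.float64(0.4471), np.float64(-0.1912))
```

View pics/p4.png

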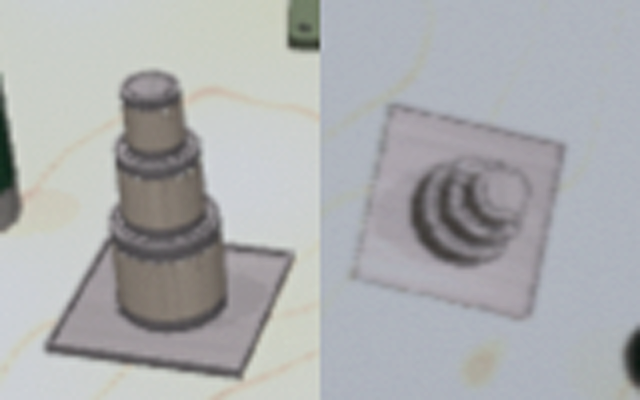

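The paint tower stands straight and centred. Next is the large polish tin.

```bash

python3 -m crank '0 0 0 0.2 0.1 5 8.5; 0 0 0 0.2 0.1 10 8.5; 0 0 0 0.2 0.1 14 8.5; 0 0 0 0.2 0.1 17 8.5; 0 0 0 0.2 0.1 18.3 8.5; 0 0 0 0.2 0.1 18.6 8.5;  0 0 0 0.2 0.1 18.6 7.5; 0 0 0 0.2 0.1 18.6 6; 0 0 0 0.2 0.1 18.6 6; 0 0 0 0.2 0.1 18.6 6; 0 0 0 0.2 0.1 18.6 6; 0 0 0 0.2 0.1 18.6 6' 40; python3 d.py .531 -.4095 .2 0
```

```text
time_s: 20.35
ee_pos: [0.4332, 0.1728, 0.0134]
ee_rot: [0.0, 0.705, 0.709, -0.0]
wrist_force: [-0.5, -0.0, -0.1]
finger_gap: 0.0601
grasp_force: 0.0
row [-0.    0.    0.06] [-58.29   9.43 -18.65] pos [0.4332 0.1728 0.0134] gap 0.0601 grip 0.0 F [-0.5 -0.  -0.1] t 20.35
```

```bash
python3 - <<'E'
from h import *
a=eyes.grab_frame("wrist")["image"][100:,100:540]
f=eyes.grab_frame("scene"); u=cv2.getRectSubPix(f["image"],(90,75),tuple(map(float,proj(f,[[.433,.173,.03]])[0])))
cv2.imwrite("pics/p5.png",np.hstack([a,cv2.convertScaleAbs(cv2.resize(u,(360,300),interpolation=2),alpha=1.5)]))
E
```

```text
(no output)
```

View pics/p5.png

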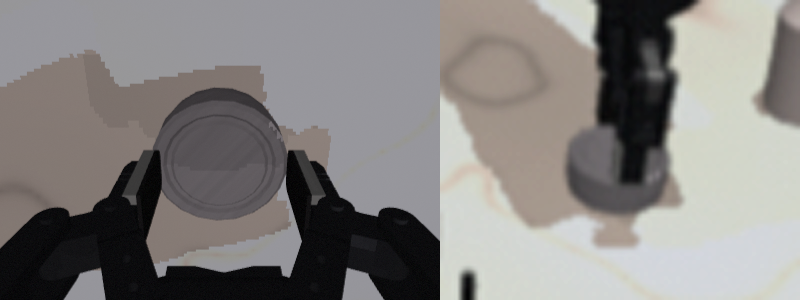

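```bash
python3 - <<'E'
from h import *
for n in("wrist","scene"):
    f=eyes.grab_frame(n); g=grad(f)
    print(n,fit(f,g,.433,.171,.033,0,.028,.02))
    for z in (0,.01,.02,.03): print(z,proj(f,[[.4332+.031,.1728,z],[.4332-.031,.1728,z]]).round(0).tolist())
E
```

```text
wrist (np.float32(66.01415), np.float64(0.4325), np.float64(0.17090000000000005))
0 [[376.0, 240.0], [265.0, 240.0]]
0.01 [[378.0, 249.0], [262.0, 248.0]]
0.02 [[382.0, 259.0], [258.0, 258.0]]
0.03 [[385.0, 269.0], [254.0, 269.0]]
scene (np.float32(98.652275), np.float64(0.431), np.float64(0.17390000000000005))
0 [[386.0, 181.0], [382.0, 167.0]]
0.01 [[386.0, 178.0], [383.0, 164.0]]
0.02 [[387.0, 175.0], [383.0, 160.0]]
0.03 [[387.0, 172.0], [383.0, 157.0]]
```

```bash
python3 d.py .433 .1725 .0134;  python3 -m crank '0 0 0 0 0 0 5.5; 0 0 0 0 0 0 5.5; 0 0 0 0 0 0 5.5' 40; python3 - <<'E'
from h import *
f=eyes.grab_frame("wrist");a=f["image"][200:400,200:440]
print(fit(f,grad(f),.433,.171,.033,0,.028,.02))
cv2.imwrite("pics/p6.png",cv2.convertScaleAbs(cv2.resize(a,None,fx=3,fy=3,interpolation=2),alpha=1.6))
E
```

```text
row [-0.    0.    0.06] [-0.03 -0.02 -0.  ] pos [0.4332 0.1728 0.0134] gap 0.0599 grip 0.0 F [ 0.5 -0.5 -0.1] t 20.55
time_s: 20.92
ee_pos: [0.434, 0.1728, 0.0142]
ee_rot: [0.001, 0.705, 0.709, 0.001]
wrist_force: [1.4, -2.1, 22.7]
finger_gap: 0.0556
grasp_force: 11.7
(np.float32(59.921646), np.float64(0.4321), np.float64(0.17090000000000005))
```

View pics/p6.png

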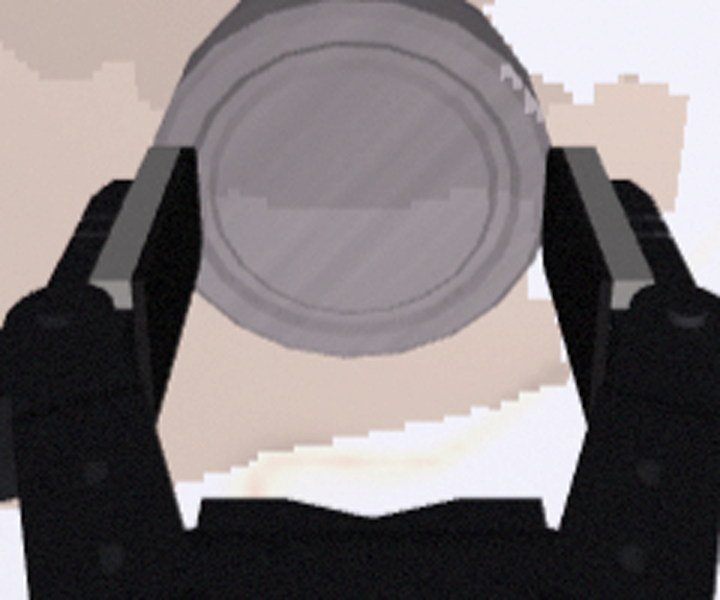

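The pads at columns 198 and 545 overlap the lid, so the tips sit above it and the fingers reach less far than I assumed. I'll back off, open and go lower.

```bash
python3 -m crank '0 0 0 0 0 -0.5 5.5; 0 0 0 0 0 -1 7; 0 0 0 0 0 -1 8.5; 0 0 0 0 0 -1 8.5;  0 0 0 0 0 -1 8.5;  0 0 0 0 0 0 8.5; 0 0 0 0 0 0.6 8.5; 0 0 0 0 0 1 8.5; 0 0 0 0 0 1.2 8.5; 0 0 0 0 0 1.2 8.5' 40; python3 -m crank '0 0 0 0 0 0 7; 0 0 0 0 0 0 7; 0 0 0 0 0 0 6.2; 0 0 0 0 0 0 6.2; 0 0 0 0 0 0 6.2; 0 0 0 0 0 0 6.2' 40
```

```text
time_s: 22.22
ee_pos: [0.4332, 0.1728, 0.0013]
ee_rot: [-0.0, 0.705, 0.709, -0.0]
wrist_force: [-0.1, 0.9, -0.1]
finger_gap: 0.0851
grasp_force: 0.0
time_s: 22.98
ee_pos: [0.4332, 0.1729, 0.0018]
ee_rot: [0.0, 0.705, 0.709, 0.0]
wrist_force: [-2.0, -0.7, 10.6]
finger_gap: 0.0641
grasp_force: 41.2
```

```bash
python3 -m crank '0 0 0 0 0 -2 6.2; 0 0 0 0 0 -7 6.2; 0 0 0 0 0 -13 6.2; 0 0 0 0 0 -19 6.2; 0 0 0 -4 0.6 -22 6.2; 0 0 0 -10 1.7 -22 6.2; 0 0 0 -16 2.7 -22 6.2; 0 0 0 -22 3.7 -22 6.2; 0 0 0 -28 4.7 -22 6.2; 0 0 0 -34 5.7 -22 6.2; 0 0 0 -40 6.7 -22 6.2; 0 0 0 -46 7.7 -22 6.2' 40; python3 d.py .531 -.409 .04
```

```text
time_s: 24.48
ee_pos: [0.5129, -0.2886, 0.2215]
ee_rot: [-0.0, 0.705, 0.709, 0.0]
wrist_force: [1.2, 0.6, -1.8]
finger_gap: 0.0639
grasp_force: 45.9
row [ 0.   -0.    0.06] [-12.05   1.73  18.15] pos [ 0.5129 -0.2886  0.2215] gap 0.0639 grip 45.867889523506165 F [ 1.2  0.6 -1.8] t 24.475
```

```bash
python3 -m crank '0 0 0 -6 0.9 0 6.2; 0 0 0 -12.1 1.7 3 6.2; 0 0 0 -12.1 1.7 9 6.2; 0 0 0 -12.1 1.7 15 6.2; 0 0 0 -12.1 1.7 18 6.2; 0 0 0 -12.1 1.7 19.2 6.2; 0 0 0 -12.1 1.7 19.2 6.2; 0 0 0 -12.1 1.7 19.2 6.2' 40; python3 d.py .531 -.409 .0138
python3 - <<'E'
from h import *
f=eyes.grab_frame("wrist");g=grad(f)
z=.028; b=fit(f,g,.531,-.409,.06,.0,.012); t=fit(f,g,.531,-.409,.033,z,z+.028); print(b,t)
im=f["image"].copy()
for o,c in((outline(f,*b[1:],.06,0,.012),(0,0,255)),(outline(f,*t[1:],.033,z,z+.028),(0,255,0))): cv2.polylines(im,[np.int32(o)],True,c,1)
cv2.imwrite("pics/p7.png",im)
f=eyes.grab_frame("scene");g=grad(f);print(fit(f,g,.531,-.409,.06,.0,.012))
E
```

```text
time_s: 25.48
ee_pos: [0.5313, -0.4081, 0.031]
ee_rot: [0.001, 0.705, 0.709, 0.0]
wrist_force: [-0.4, 0.5, -1.5]
finger_gap: 0.0646
grasp_force: 45.8
row [0.01 0.01 0.06] [-0.09 -0.03  1.72] pos [ 0.5313 -0.4081  0.031 ] gap 0.0646 grip 45.808895230293274 F [-0.4  0.5 -1.5] t 25.475
(np.float32(83.79139), np.float64(0.5325), np.float64(-0.4094)) (np.float32(74.59621), np.float64(0.5328999999999999), np.float64(-0.4068))
(np.float32(104.11), np.float64(0.5325), np.float64(-0.409))
```

View pics/p7.png

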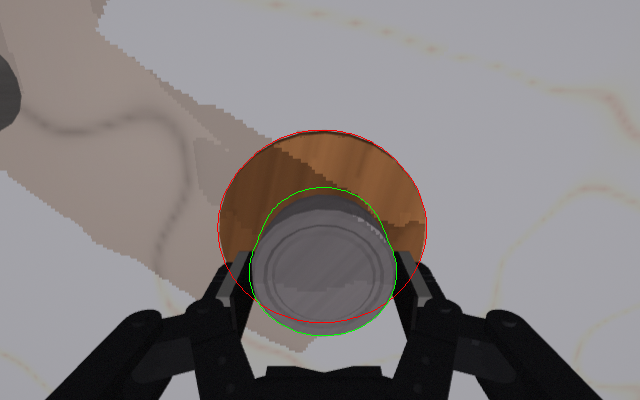

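The board outline is centred at (.5325,-.409), with the tin within 2 mm of it. I'll lower.

```bash
python3 -m crank '0 0 0 -0.1 0 1 6.2; 0 0 0 -0.1 0 1.5 6.2; 0 0 0 -0.1 0 1.7 6.2; 0 0 0 -0.1 0 1.7 6.2; 0 0 0 -0.1 0 1.7 6.2' 40; python3 d.py .6425 .182 .24
```

```text
time_s: 26.2
ee_pos: [0.5305, -0.4086, 0.0138]
ee_rot: [-0.0, 0.705, 0.709, -0.0]
wrist_force: [-9.8, 7.5, 27.6]
finger_gap: 0.0636
grasp_force: 48.8
row [-0.   -0.    0.06] [ 58.99  11.54 -22.62] pos [ 0.5305 -0.4086  0.0138] gap 0.0636 grip 48.76493275165558 F [-9.8  7.5 27.6] t 26.2
```

```bash
python3 -m crank '0 0 0 0 0 -0.05 6.8; 0 0 0 0 0 -0.05 7.5; 0 0 0 0 0 -0.05 8.5; 0 0 0 0 0 -1 8.5; 0 0 0 0 0 -4 8.5; 0 0 0 0 0 -10 8.5; 0 0 0 0 0 -16 8.5; 0 0 0 0 0 -22 7; 0 0 0 4 -0.5 -24.5 7; 0 0 0 10 -1 -24.5 7; 0 0 0 16 -1.5 -24.5 7; 0 0 0 22 -1.5 -24.5 7' 40; python3 -m crank '0 0 0 6 0 0 7; 0 0 0 12 0 0 7; 0 0 0 18 0 0 7; 0 0 0 24 2 0 7; 0 0 0 30 6 0 7; 0 0 0 36 12 0 7;  0 0 0 37 13 3 7; 0 0 0 37 13 5 7; 0 0 0 37 13 5 7' ; python3 d.py .6425 .182 0
python3 - <<'E'
from h import *
f=eyes.grab_frame("wrist"); print("wrist polS",fit(f,grad(f),.6425,.182,.0225,.0,.024))
for n in("scene","top"):
    f=eyes.grab_frame(n); print(n,fit(f,grad(f),.5315,-.409,.033,.012,.040))
E
```

```text
time_s: 27.7
ee_pos: [0.5139, -0.1869, 0.2583]
ee_rot: [0.0, 0.705, 0.709, 0.0]
wrist_force: [1.7, 0.0, -0.1]
finger_gap: 0.07
grasp_force: 0.0
time_s: 28.82
ee_pos: [0.6416, 0.1819, 0.2066]
ee_rot: [-0.0, 0.705, 0.709, -0.001]
wrist_force: [0.3, -0.3, 0.9]
finger_gap: 0.0696
grasp_force: 0.0
row [-0.02  0.01  0.06] [2.000e-02 1.300e-01 2.066e+01] pos [0.6416 0.1819 0.2066] gap 0.0696 grip 0.0 F [ 0.3 -0.3  0.9] t 28.825
wrist polS (np.float32(96.85203), np.float64(0.6443999999999999), np.float64(0.18309999999999998))
scene (np.float32(105.12849), np.float64(0.5318999999999999), np.float64(-0.4079))
top (np.float32(115.60032), np.float64(0.5285), np.float64(-0.41009999999999996))
```

```bash
python3 -m crank '0 0 0 0.1 0.2 6 7; 0 0 0 0.1 0.2 12 7; 0 0 0 0.1 0.2 17 7; 0 0 0 0.1 0.2 19.5 7; 0 0 0 0.1 0.2 20.5 7; 0 0 0 0.1 0.2 20.6 7; 0 0 0 0.1 0.2 20.6 6; 0 0 0 0.1 0.2 20.6 5; 0 0 0 0.1 0.2 20.6 4; 0 0 0 0.1 0.2 20.6 4; 0 0 0 0.1 0.2 20.6 4; 0 0 0 0.1 0.2 20.6 4' 30; python3 d.py .5305 -.409 .26
```

```text
time_s: 30.48
ee_pos: [0.6445, 0.1833, 0.0025]
ee_rot: [0.0, 0.705, 0.709, 0.0]
wrist_force: [-2.8, -0.9, 10.0]
finger_gap: 0.0436
grasp_force: 29.2
row [ 0.01 -0.    0.06] [-59.15 -11.74 -25.78] pos [0.6445 0.1833 0.0025] gap 0.0436 grip 29.235366582870483 F [-2.8 -0.9 10. ] t 30.475
```

```bash
python3 -m crank '0 0 0 0 0 -2 4; 0 0 0 0 0 -8 4; 0 0 0 0 0 -14 4; 0 0 0 0 0 -20 4; 0 0 0 0 -3 -25 4; 0 0 0 -3 -8 -25.5 4; 0 0 0 -8 -12 -25.5 4; 0 0 0 -14 -13 -25.5 4; 0 0 0 -20 -13 -25.5 4; 0 0 0 -26 -13 -25.5 4; 0 0 0 -32 -13 -25.5 4; 0 0 0 -38 -12.5 -25.5 4' 30; python3 d.py .5305 -.409 .0425
```

```text
time_s: 31.98
ee_pos: [0.5211, -0.1996, 0.258]
ee_rot: [0.001, 0.705, 0.709, 0.0]
wrist_force: [0.4, 0.3, -0.2]
finger_gap: 0.043
grasp_force: 31.0
row [0.01 0.   0.06] [-20.93   0.78  21.56] pos [ 0.5211 -0.1996  0.258 ] gap 0.043 grip 31.035200357437134 F [ 0.4  0.3 -0.2] t 31.975
```

```bash
python3 -m crank '0 0 0 -6 0.3 0 4; 0 0 0 -12 0.5 0 4; 0 0 0 -18 0.8 2 4; 0 0 0 -21 0.8 6 4; 0 0 0 -21 0.8 12 4; 0 0 0 -21 0.8 17 4; 0 0 0 -21 0.8 19.5 4; 0 0 0 -21 0.8 20.3 4; 0 0 0 -21 0.8 20.3 4; 0 0 0 -21 0.8 20.3 4' 30; python3 d.py .5305 -.409 .0425
python3 - <<'E'
from h import *
f=eyes.grab_frame("wrist")
f2=eyes.grab_frame("scene"); u=cv2.getRectSubPix(f2["image"],(90,100),tuple(map(float,proj(f2,[[.53,-.41,.05]])[0])))
cv2.imwrite("pics/p8.png",np.hstack([f["image"][:,100:540],cv2.convertScaleAbs(cv2.resize(u,(360,400),interpolation=2),alpha=1.5)]))
E
```

```text
time_s: 33.22
ee_pos: [0.5313, -0.408, 0.055]
ee_rot: [0.001, 0.705, 0.709, 0.0]
wrist_force: [0.6, -0.9, -1.3]
finger_gap: 0.0433
grasp_force: 31.0
row [0.01 0.01 0.06] [-0.1  -0.08  1.25] pos [ 0.5313 -0.408   0.055 ] gap 0.0433 grip 31.038658618927002 F [ 0.6 -0.9 -1.3] t 33.225
```

View pics/p8.png

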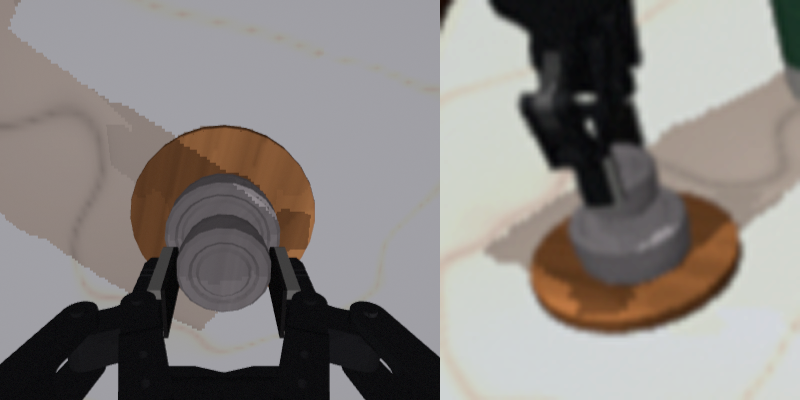

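The small polish tin is upright and centred over the large one (both at column ~223). I'll lower it.

```bash
python3 -m crank '0 0 0 -0.1 0 0.6 4; 0 0 0 -0.1 0 1 4; 0 0 0 -0.1 0 1.2 4; 0 0 0 -0.1 0 1.23 4; 0 0 0 -0.1 0 1.23 4' 30; python3 d.py .5305 -.409 .2
```

```text
time_s: 33.95
ee_pos: [0.5307, -0.4087, 0.0424]
ee_rot: [0.0, 0.705, 0.709, -0.0]
wrist_force: [-6.7, 5.8, 24.1]
finger_gap: 0.0436
grasp_force: 33.1
row [0.   0.   0.06] [-4.000e-02 -1.000e-02 -1.576e+01] pos [ 0.5307 -0.4087  0.0424] gap 0.0436 grip 33.14886063337326 F [-6.7  5.8 24.1] t 33.95
```

```bash
python3 -m crank '0 0 0 0 0 -0.05 4.8; 0 0 0 0 0 -0.05 5.6; 0 0 0 0 0 -0.05 6.5; 0 0 0 0 0 -0.05 6.5; 0 0 0 0 0 -1 6.5; 0 0 0 0 0 -4 6.5; 0 0 0 0 0 -10 6.5; 0 0 0 0 0 -16 6.5; 0 0 0 0 0 -21 6.5; 0 0 0 6 0 -21 6.5; 0 0 0 12 0 -21 6.5; 0 0 0 12 0 -21 6.5' 40; python3 -m crank '0 0 0 6 0 0 6.5; 0 0 0 12 0 0 6.5; 0 0 0 18 0 0 6.5; 0 0 0 24 0 0 6.5; 0 0 0 30 0 0 6.5; 0 0 0 36 0 0 6.5; 0 0 0 36 0 0 6.5'
python3 - <<'E'
from h import *
out=[]
for n in("scene","top"):
    f=eyes.grab_frame(n); g=grad(f)
    for p in([.53,-.41,.04],[.446,-.193,.08]):
        out.append(cv2.convertScaleAbs(cv2.resize(cv2.getRectSubPix(f["image"],(90,100),tuple(map(float,proj(f,[p])[0]))),(200,222),interpolation=2),alpha=1.5))
    print(n,fit(f,g,.531,-.409,.0225,.04,.064),fit(f,g,.531,-.409,.033,.012,.04))
    for k,(x,y,r,h) in dict(brush=(.683,.013,.036,.09),spray=(.346,-.3274,.026,.15),glue=(.345,.31,.024,.08)).items(): print(k,fit(f,g,x,y,r,0,h))
cv2.imwrite("pics/end.png",np.hstack(out))
E
```

```text
time_s: 35.45
ee_pos: [0.5309, -0.2842, 0.2525]
ee_rot: [-0.0, 0.703, 0.711, 0.001]
wrist_force: [-0.1, -1.2, 0.5]
finger_gap: 0.0655
grasp_force: 0.0
time_s: 36.33
ee_pos: [0.5277, 0.0756, 0.2514]
ee_rot: [-0.0, 0.703, 0.711, 0.001]
wrist_force: [0.5, -0.6, -1.0]
finger_gap: 0.0651
grasp_force: 0.0
scene (np.float32(102.1483), np.float64(0.5321), np.float64(-0.4075)) (np.float32(92.16592), np.float64(0.5303), np.float64(-0.40859999999999996))
brush (np.float32(111.52939), np.float64(0.6970000000000001), np.float64(0.014099999999999994))
spray (np.float32(98.48498), np.float64(0.34709999999999996), np.float64(-0.3274))
glue (np.float32(105.7799), np.float64(0.3465), np.float64(0.3111))
top (np.float32(90.60738), np.float64(0.5284), np.float64(-0.4105)) (np.float32(114.345116), np.float64(0.5284), np.float64(-0.4098))
brush (np.float32(86.28482), np.float64(0.6950000000000001), np.float64(0.011099999999999995))
spray (np.float32(76.49518), np.float64(0.3449), np.float64(-0.3274))
glue (np.float32(82.471565), np.float64(0.3439), np.float64(0.3081))
```

View pics/end.png

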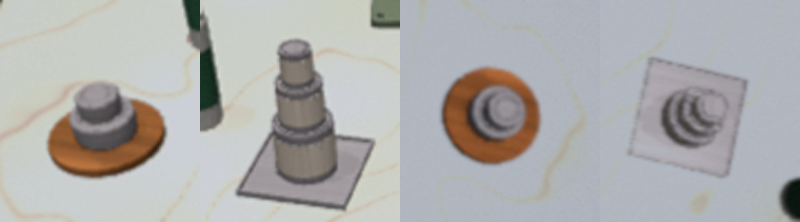

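Both stacks stand upright and centred, and the gripper is clear of everything.

```bash
python3 -c "
from rig import manip; print(manip.job_done())"
```

```text
the job is handed in; nothing more can be done
None
```

I handed the job in at about 36 s of the 128 s allowed: both stacks looked upright and centred in the final camera check, and the brush pot, spray can and glue bottle were not touched; the hand-in gave no verdict.

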